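Return the ward devices to their charging docks

TASK

End of shift at the nurses' desk: put the forehead thermometer, the blood-sugar meter, the round timer and the pulse oximeter back on charge, each in the dock whose outline matches its shape and size, lying flat inside the rim with its screen or dial up. Set them down rather than dropping them, in any order, and leave the phone and the gel bottle where they are.

Things in the scene. Friction and masses are not known exactly. Their poses are not given: they have to be found in the camera images.
- thermometer: Forehead thermometer lying flat, the longest and slimmest device: white plastic, 130 mm long (x from -65 to +65 mm). Handle, x from -65 to +33 mm, 28 mm wide and 26 mm high; head, x from +31 to +65 mm, 34 mm wide and 28 mm high. About 0.12 kg. Origin: centre of the underside (z up); x along its length to the head.
- meter: Blood-sugar meter lying flat: white rounded rectangular slab 96 (x) x 54 (y) x 22 mm high with a big dark screen and one round grey button on top. About 0.11 kg. Origin: centre of the underside (z up); x along its long side.
- timer: Round white desk timer, a disc 60 mm in diameter and 28 mm high with a grey dial and pointer on top (30 mm with the dial, which cannot turn). About 0.10 kg. Origin: centre of the underside (z up).
- oximeter: Finger-clip pulse oximeter, the smallest device: white block 62 (x) x 34 (y) x 30 mm high with a dark slot round its middle height and a small dark screen on top; it does not open. About 0.07 kg. Origin: centre of the underside (z up); x along its long side.
- dock_thermometer: Fixed charging dock of the forehead thermometer: shallow rectangular tray, 150 x 54 mm outside (x, y), black rim 3 mm thick, dark floor with a lighter 130 x 34 mm patch and two brass contacts. Floor 4 mm, rim top 7 mm above the counter; 7 mm play all round. Origin: centre of the underside (z up), on the counter; x along its long side. Device goes in either way round.
- dock_meter: Fixed charging dock of the blood-sugar meter: shallow rectangular tray, 116 x 74 mm outside (x, y), black rim 3 mm thick, dark floor with a lighter 96 x 54 mm patch and two brass contacts. Floor 4 mm, rim top 7 mm above the counter; 7 mm play all round. Origin: centre of the underside (z up), on the counter; x along its long side. Device goes in either way round.
- dock_timer: Fixed charging dock of the round timer: shallow round tray 80 mm in outside diameter, black rim 3 mm thick, dark floor with a lighter round patch 60 mm in diameter and two small brass contacts. Floor 4 mm above the counter, rim top 7 mm, 7 mm of play all round. Origin: centre of the underside (z up), on the counter; any turn of the timer will do.
- dock_oximeter: Fixed charging dock of the pulse oximeter: shallow rectangular tray, 82 x 54 mm outside (x, y), black rim 3 mm thick, dark floor with a lighter 62 x 34 mm patch and two brass contacts. Floor 4 mm, rim top 7 mm above the counter; 7 mm play all round. Origin: centre of the underside (z up), on the counter; x along its long side. Device goes in either way round.
- phone: Bystander: a smartphone lying on the counter at the right, 150 (x) x 72 (y) x 9 mm, loose. Origin: centre of the underside (z up).
- gel_bottle: Bystander: a clear pump bottle of hand gel standing at the left, 60 mm in diameter, 150 mm high, the spout reaching 33 mm from the axis along its -x, loose. Origin: centre of the underside (z up).
Not all that is in view belongs to the job. What is shaped like the dock_thermometer but brown or turquoise is not meant. What is shaped like the dock_meter but red is not meant.

How it is judged:
At the end, for the whole second after the job is handed in: Each device lies flat in its own dock, right way up (0.1 rad): centre within 12 mm of the dock's, underside on the dock's floor (2 to 6.5 mm above the counter), long side along the dock's within 0.35 rad either way round (timer: any), at rest (horizontal distance between thermometer and dock_thermometer below 0.012 m and height (world z) of thermometer between 0.002 and 0.0065 m and angle between each of thermometer, meter, timer, oximeter's own z axis and vertical below 0.1 rad and linear speed of each of thermometer, meter, timer, oximeter below 0.02 m/s and angular speed of each of thermometer, meter, timer, oximeter below 0.2 rad/s and angle between the x axis of thermometer and the x axis of dock_thermometer, either way round below 0.35 rad and horizontal distance between meter and dock_meter below 0.012 m and height (world z) of meter between 0.002 and 0.0065 m and angle between the x axis of meter and the x axis of dock_meter, either way round below 0.35 rad and horizontal distance between timer and dock_timer below 0.012 m and height (world z) of timer between 0.002 and 0.0065 m and horizontal distance between oximeter and dock_oximeter below 0.012 m and height (world z) of oximeter between 0.002 and 0.0065 m and angle between the x axis of oximeter and the x axis of dock_oximeter, either way round below 0.35 rad); the robot touches nothing.
It fails at once if a device is dropped or thrown: it touches nothing while its underside is more than 40 mm above the counter ((height (world z) of thermometer above 0.04 m and contact force between thermometer and anything else below 0.01 N) or (height (world z) of meter above 0.04 m and contact force between meter and anything else below 0.01 N) or (height (world z) of timer above 0.04 m and contact force between timer and anything else below 0.01 N) or (height (world z) of oximeter above 0.04 m and contact force between oximeter and anything else below 0.01 N)).
It fails at once if the phone is pushed more than 20 mm from its place (distance of phone from where it was at the start of the episode above 0.02 m).
It fails at once if the gel bottle is pushed more than 20 mm from its place (distance of gel_bottle from where it was at the start of the episode above 0.02 m).
It fails at once if the gel bottle is tipped (angle between gel_bottle's own z axis and vertical above 0.3 rad).
It also fails if it takes over 109 s, if anything falls off the work surface, if the arm or the gripper's body presses on something with over 40 N, if the wrist force passes 120 N, or if a joint passes its speed limit or range.

ROBOT

A 6-joint arm with a two-finger parallel gripper is mounted at the origin on the work surface. World frame = base frame: x ahead of the robot, y to its left, z up, the work surface at z = 0. Lengths are in m, angles in rad, forces in N, time in s.
With the tool pointing down it reaches from about 0.35 to 0.8 m from the base axis. Payload 7.3 kg.
Tool frame: the origin (TCP) lies between the finger pads; the fingertips stand 8 mm ahead of it and the grasp point (between the pads) lies 11 mm behind it; z points along the fingers, y is the line along which they close (so a half turn about z gives the same grasp; the last joint's range is limited). The gripper opens to 85 mm and grips with 20 to 120 N. Pads are 22 mm wide; open, the fingers measure 114 mm over their backs; the gripper's body (76 mm by 85 mm) begins 54 mm behind the grasp point. The pads swing forward as they close: fully open they stand 13 mm farther back than shut.
Start: joints at [1.125, 0.342, 1.524, -0, 1.275, -0.146], TCP at [0.155, 0.502, 0.239] pointing down, gripper open.
Joint ranges: [-2.53, 2.53], [-0.77, 2.02], [0.04, 2.7], [-1, 4.14], [0.28, 2.66], [-3.11, 3.11]. Speed limits (rad/s): [2.57, 2.57, 3.14, 3.14, 3.14, 3.14].

INTERFACE

Orientations are given as a 3x3 rotation matrix whose columns are the frame's x, y, z axes.
In Python, from station import observe, grab_frame, hand_in, silhouettes gives the robot as it stands.
- The arm moves only by the shell command python3 -m creep 'ROWS' [FORCE]. ROWS is JSON, a list of rows, each a list of 7 numbers: the shift along the world's x, y, z each as a share of 25 cm, from -1 to 1, then the turn, a rotation vector about the world's x, y, z each as a share of 0.5 rad, from -1 to 1, then the opening, from 0 (shut) to 1 (fully open). In form: [[tx, ty, tz, wx, wy, wz, gripper], ...]. A call has 1 to 20 rows; each row is the pose to reach, as a shift and turn from the pose commanded when the call began; what a row does not reach only later rows make up. A row lasts 1/12 s, in which the tool goes at most 41.7 mm and 7.16 degrees, less where a joint would pass 70% of its speed; a pose out of reach is approached as far as the arm can. A call with a number of a shift or a turn outside -1 to 1 is refused whole. A call with a gripper value outside its range is refused whole. The fingers move at their own pace and stop on an object; FORCE is the grip in N (left out, the last holds). Time passes only in rows, so rows that repeat a pose let the fingers close. It gives the time, the measured TCP pose, the force, the opening and the grip force at its end, in the units of the state.
- observe(): the state, without advancing time (a new reading comes with each control period).
- grab_frame(name): name is "scene" or "top" or "wrist"; returns a dict with "frame" (420x560x3 uint8, red, green, blue), "mtx" (3x3 intrinsics, pixels), "cam_to_world" (4x4, takes a point from camera to world coordinates); the wrist camera has in their place "mount" (4x4, takes a point from camera to tool coordinates, whose origin is the TCP and whose axes are the flange's). Camera axes: x right, y down, z forward; pixel columns grow to the right and rows downward; lengths in m; the calibration is good to about 2 mm. The wrist camera is an equidistant fisheye: a pixel r from the principal point sees the ray r / f radians off the axis. A picture is of the moment at which its call begins: read the wrist's pose just before it. There is no depth.
- hand_in(): hands the job in; it is judged then, once.
Trained networks look in the newest picture that a camera, given by its name, has taken for a name from the list of things; names that differ only in an ending like _2 or _b are one class to them, and where a whole thing is asked for, a point or a joint stands for the part that bears it (a point fixed in the world has none). Each returns a list of dicts, best first, with "conf" (0 to 1); they miss things now and then, are a little off and sometimes report something else, mostly with a low value. They report only what shows in the picture. A call takes as long as a camera call. They do not tell look-alikes from the thing itself.
- silhouettes(thing, camera): "mask" (420x560 bool, what is visible of it) and "centre" ([row, column] in pixels, amid what is visible of it).
The state is a dict: "t": time; "q": joint angles; "joint_vel": joint speeds; "tau": joint torques, N m; "tool_pos": TCP position; "tcp_rot": TCP orientation; "ft_force": force on the tool from outside, world axes, zero at the start; "torque": the same for the moment, N m; "width": finger opening in m; "grip_force": force on a finger pad.
Only numpy, scipy, OpenCV 4.12 (cv2) and the standard library are available. Lean on these libraries where they do the work, as an engineer would, in place of code of your own. Each camera call takes 0.05 s, during which the arm holds its last target. There are 200 camera calls.

## Working session

There is one attempt and no reset: what is moved stays moved. The work goes in short steps, Python scripts to look and compute and a shell command to move; the robot and the scene stay as the last step left them, time stands still between calls to the robot, and variables do not carry over. Pictures are saved under pics/ and viewed, at most 14 in all, crops included, and the job is handed in when it is done.

```bash
mkdir -p pics; ls; python3 - <<'E'
from station import observe, grab_frame, silhouettes
import cv2,numpy as np
for c in ["top","scene"]:
    g=grab_frame(c); cv2.imwrite(f"pics/{c}0.png",g["frame"][:,:,::-1])
    print(c,g["mtx"].round(1).tolist(),g["cam_to_world"].round(3).tolist())
    for n in "thermometer meter timer oximeter dock_thermometer dock_meter dock_timer dock_oximeter phone gel_bottle".split():
        print(n,[(round(s["conf"],2),np.round(s["centre"]).tolist(),int(s["mask"].sum())) for s in silhouettes(n,c)])
s=observe();print(s["t"],s["tool_pos"],s["tcp_rot"],s["width"])
E
```

```text
pics
top [[437.6, 0.0, 285.9], [0.0, 437.6, 218.3], [0.0, 0.0, 1.0]] [[-0.0, -0.985, 0.17, 0.302], [-1.0, -0.003, -0.019, 0.082], [0.019, -0.17, -0.985, 1.252], [0.0, 0.0, 0.0, 1.0]]
thermometer [(0.64, [239.0, 335.0], 522)]
meter [(0.79, [250.0, 219.0], 618)]
timer [(0.72, [246.0, 398.0], 378)]
oximeter [(0.69, [242.0, 273.0], 276), (0.57, [249.0, 217.0], 635)]
dock_thermometer [(0.96, [185.0, 212.0], 1025), (0.81, [228.0, 93.0], 1038), (0.69, [265.0, 152.0], 1079)]
dock_meter [(0.84, [183.0, 338.0], 1034)]
dock_timer [(0.92, [188.0, 399.0], 567)]
dock_oximeter [(0.73, [187.0, 271.0], 522), (0.44, [240.0, 336.0], 469)]
phone [(0.68, [247.0, 457.0], 1286)]
gel_bottle [(0.98, [204.0, 144.0], 684), (0.43, [249.0, 395.0], 353)]
scene [[451.5, 0.0, 281.0], [0.0, 451.5, 211.2], [0.0, 0.0, 1.0]] [[0.633, 0.513, -0.58, 1.33], [0.774, -0.404, 0.488, -0.637], [0.016, -0.758, -0.653, 0.946], [0.0, 0.0, 0.0, 1.0]]
thermometer [(0.59, [223.0, 237.0], 516), (0.49, [179.0, 312.0], 346)]
meter [(0.78, [179.0, 314.0], 328)]
timer [(0.56, [243.0, 184.0], 359)]
oximeter [(0.65, [163.0, 378.0], 603)]
dock_thermometer [(0.8, [155.0, 397.0], 329), (0.74, [206.0, 350.0], 574), (0.61, [158.0, 339.0], 345)]
dock_meter [(0.65, [339.0, 142.0], 1387), (0.62, [260.0, 266.0], 856)]
dock_timer [(0.86, [284.0, 209.0], 594), (0.38, [199.0, 277.0], 221)]
dock_oximeter []
phone [(0.88, [277.0, 125.0], 1136), (0.51, [176.0, 312.0], 333)]
gel_bottle [(0.92, [167.0, 380.0], 610)]
1.1 [0.15504565 0.50160021 0.23933489] [[-9.55394896e-01  2.95331320e-01  6.25507774e-05]
 [ 2.95331324e-01  9.55394894e-01  7.62614262e-05]
 [-3.72383057e-05  9.13329813e-05 -9.99999995e-01]] 0.08550016652574846
```

```bash
python3 - <<'E'
import cv2
t=cv2.imread("pics/top0.png")[150:310,40:540]
cv2.imwrite("pics/top0c.png",cv2.resize(t,(800,256),interpolation=cv2.INTER_CUBIC))
t=cv2.imread("pics/top0.png")[165:285,180:430]
cv2.imwrite("pics/top0d.png",cv2.resize(t,(800,384),interpolation=cv2.INTER_CUBIC))
E
```

```text
(no output)
```

View pics/top0.png

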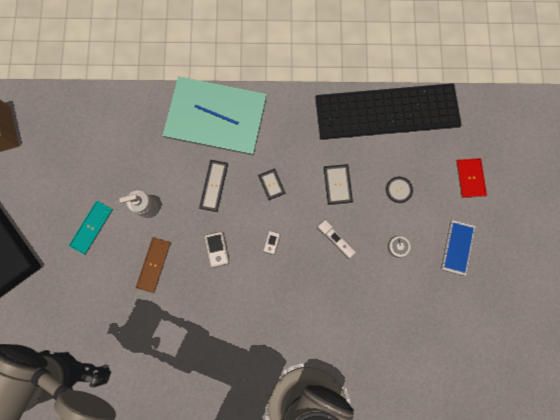

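View pics/top0d.png

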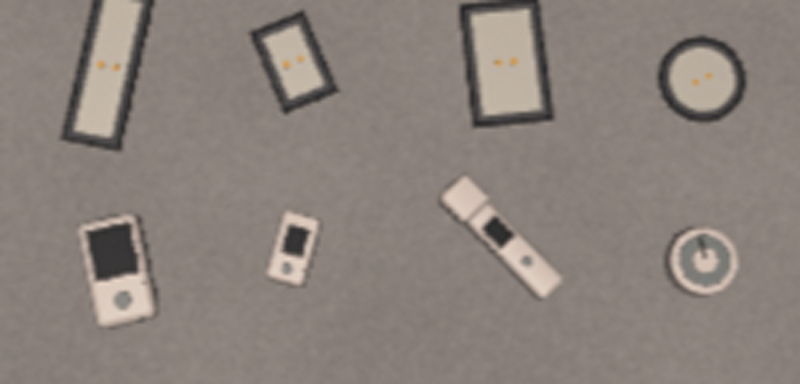

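```bash
cat > meas.py <<'E'
import cv2,numpy as np
from scipy.optimize import minimize
M=dict(  # list of boxes x0,x1,y half, z0,z1
 thermometer=[(-.065,.033,.014,0,.026),(.031,.065,.017,0,.028)], meter=[(-.048,.048,.027,0,.022)],
 oximeter=[(-.031,.031,.017,0,.030)], timer='c.030,.028',
 dock_thermometer=[(-.075,.075,.027,0,.007)],dock_meter=[(-.058,.058,.037,0,.007)],
 dock_oximeter=[(-.041,.041,.027,0,.007)],dock_timer='c.040,.007')
def pts(n):
    m=M[n]
    if isinstance(m,str):
        r,h=map(float,m[1:].split(','));a=np.linspace(0,2*np.pi,40)
        return [np.array([[r*np.cos(t),r*np.sin(t),z] for t in a for z in (0,h)])]
    return [np.array([[x,y,z] for x in (a,b) for y in (-w,w) for z in (c,d)]) for a,b,w,c,d in m]
def proj(P,K,T):
    p=(P-T[:3,3])@T[:3,:3]; p=p/p[:,2:]; return (p@K.T)[:,:2]
def back(uv,z,K,T):
    d=T[:3,:3]@np.linalg.inv(K)@[uv[0],uv[1],1]; return T[:3,3]+d*(z-T[2,3])/d[2]
def obsmask(img,n,rc,R=50):
    g=cv2.cvtColor(img,cv2.COLOR_BGR2GRAY)
    b=((g<85) if 'dock' in n else (g>150)).astype(np.uint8)
    if 'dock' not in n: b=cv2.morphologyEx(b,cv2.MORPH_CLOSE,np.ones((3,3)))
    cs,_=cv2.findContours(b,cv2.RETR_EXTERNAL,cv2.CHAIN_APPROX_NONE)
    cs=[c for c in cs if cv2.contourArea(c)>100]
    c=max(cs,key=lambda c:cv2.pointPolygonTest(c,(float(rc[1]),float(rc[0])),True))
    m=np.zeros(g.shape,np.uint8);cv2.drawContours(m,[c],-1,255,-1);return m,c
def fit(img,n,rc,K,T,z0=0,S=8):
    m,c=obsmask(img,n,rc); x,y,w,h=cv2.boundingRect(c); o=np.array([x-6,y-6])
    big=cv2.resize(m[y-6:y+h+6,x-6:x+w+6],None,fx=S,fy=S,interpolation=cv2.INTER_LINEAR)>127
    P=pts(n); mu=c.reshape(-1,2).mean(0)
    def cost(v):
        R=np.array([[np.cos(v[2]),-np.sin(v[2]),0],[np.sin(v[2]),np.cos(v[2]),0],[0,0,1]])
        r=np.zeros(big.shape,np.uint8)
        for p in P:
            q=(proj(p@R.T+[v[0],v[1],z0],K,T)-o+.5)*S
            cv2.fillConvexPoly(r,cv2.convexHull(np.round(q).astype(np.int32)),1)
        return 1-(big&(r>0)).sum()/(big|(r>0)).sum()
    p0=back(mu,z0+.01,K,T); best=None
    for a in ([0] if 'timer' in n else np.arange(0,2*np.pi if n=='thermometer' else np.pi,np.pi/6)):
        s=minimize(cost,[p0[0],p0[1],a],method='Nelder-Mead',options=dict(initial_simplex=[[p0[0],p0[1],a],[p0[0]+.01,p0[1],a],[p0[0],p0[1]+.01,a],[p0[0],p0[1],a+.3]],maxiter=120))
        if best is None or s.fun<best.fun: best=s
    return best.x,1-best.fun
E
python3 - <<'E'
from meas import *
from station import grab_frame
g=grab_frame("top");K=g["mtx"];T=g["cam_to_world"];img=np.ascontiguousarray(g["frame"][:,:,::-1])
C=dict(thermometer=(239,336),meter=(249,217),oximeter=(242,272),timer=(246,400),dock_thermometer=(185,213),dock_meter=(184,338),dock_oximeter=(184,272),dock_timer=(189,399))
for n,rc in C.items():
    v,i=fit(img,n,rc,K,T); print(n,v.round(4),round(i,3))
for n,rc in dict(bottle=(210,140),phone=(247,459)).items(): print(n,back((rc[1],rc[0]),.0,K,T).round(3))
E
```

```text
thermometer [ 0.4619 -0.0896  0.6158] 0.528
meter [0.3736 0.2464 3.3642] 0.489
oximeter [ 0.4475  0.1    -0.261 ] 0.857
timer [ 0.4359 -0.2647  0.5455] 0.826
dock_thermometer [0.6153 0.2695 2.9523] 0.962
dock_meter [ 0.621  -0.0944  3.241 ] 0.963
dock_oximeter [0.6203 0.1007 0.3972] 0.957
dock_timer [ 0.6057 -0.2749  0.2203] 0.958
bottle [0.542 0.48  0.   ]
phone [ 0.436 -0.443  0.   ]
```

```bash
python3 - <<'E'
s=open('meas.py').read()
s=s.replace("    cs,_=cv2","""    if 'dock' not in n:
        w=np.zeros_like(b);cv2.circle(w,(int(rc[1]),int(rc[0])),R,1,-1);b*=w
        c=cv2.convexHull(cv2.findNonZero(b)); m=np.zeros(g.shape,np.uint8);cv2.drawContours(m,[c],-1,255,-1);return m,c
    cs,_=cv2""",1)
s=s.replace("R=50","R=27")
s=s.replace("    P=pts(n); mu","    P=[np.vstack(pts(n))]; mu")
open('meas.py','w').write(s)
E
python3 - <<'E'
from meas import *
from station import grab_frame
g=grab_frame("top");K=g["mtx"];T=g["cam_to_world"];img=np.ascontiguousarray(g["frame"][:,:,::-1])
C=dict(thermometer=(239,336),meter=(249,217),oximeter=(242,272),timer=(246,400))
for n,rc in C.items():
  for _ in range(1):
    v,i=fit(img,n,rc,K,T); print(n,v.round(4),round(i,3))
    R=np.array([[np.cos(v[2]),-np.sin(v[2]),0],[np.sin(v[2]),np.cos(v[2]),0],[0,0,1]])
    for p in pts(n): cv2.polylines(img,[cv2.convexHull(proj(p@R.T+[v[0],v[1],0],K,T).round().astype(np.int32))],True,(0,0,255),1)
cv2.imwrite("pics/fit.png",cv2.resize(img[200:280,180:430],(800,256),interpolation=cv2.INTER_NEAREST))
E
```

```text
thermometer [ 0.4572 -0.0847  0.7735] 0.779
meter [0.4282 0.2571 3.3828] 0.881
oximeter [ 0.4475  0.1004 -0.2617] 0.906
timer [ 0.436  -0.2654 -0.0905] 0.859
```

View pics/fit.png

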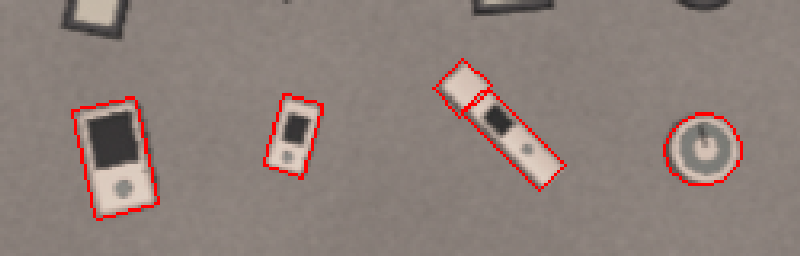

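Top view: docks at (col,row) thermometer (213,185), oximeter (272,184), meter (338,184), timer (399,189). The look-alikes are turquoise (91,228), brown (153,264) and red (472,178), and I reject all three by colour. Devices are meter (217,249), oximeter (272,242), thermometer (336,239) and timer (400,246). The crop confirms these: black rims with light patches. I start with the meter.

```bash
python3 -m creep '[[1,-0.98,-0.5,0,0,1,1],[1,-0.98,-0.5,0,0,1,1],[1,-0.98,-0.5,0,0,1,1],[1,-0.98,-0.5,0,0,1,1],[1,-0.98,-0.5,0,0,1,1],[1,-0.98,-0.5,0,0,1,1],[1,-0.98,-0.5,0,0,1,1],[1,-0.98,-0.5,0,0,1,1],[1,-0.98,-0.5,0,0,1,1],[1,-0.98,-0.5,0,0,1,1],[1,-0.98,-0.5,0,0,1,1],[1,-0.98,-0.5,0,0,1,1],[1,-0.98,-0.5,0,0,1,1]]' 40; python3 -m creep '[[0.092,0,0,0,0,0.08,1],[0.092,0,0,0,0,0.08,1],[0.092,0,0,0,0,0.08,1]]'
python3 - <<'E'
from station import *
import cv2
s=observe();g=grab_frame("wrist");print(s["t"],s["tool_pos"],s["tcp_rot"][:,1],s["q"]);print(g["mtx"],g["mount"])
cv2.imwrite("pics/w1.png",g["frame"][:,:,::-1])
E
```

```text
t: 2.28
tool_pos: [0.4044, 0.2574, 0.1147]
tcp_rot: [[-0.98, -0.199, 0.0], [-0.199, 0.98, 0.001], [-0.0, 0.001, -1.0]]
ft_force: [-0.0, 0.4, -0.3]
width: 0.0851
grip_force: 0.0
t: 2.53
tool_pos: [0.4278, 0.2579, 0.1149]
tcp_rot: [[-0.971, -0.239, 0.001], [-0.239, 0.971, 0.001], [-0.001, 0.0, -1.0]]
ft_force: [-0.4, -0.3, 0.6]
width: 0.0851
grip_force: 0.0
2.5333 [0.42784511 0.25793018 0.11493353] [-2.39156679e-01  9.70980867e-01  4.88787658e-04] [ 3.88807901e-01  4.36384027e-01  1.76446988e+00  3.60050617e-04
  9.39367269e-01 -1.42369771e+00]
[[325.1922621    0.         276.08637626]
 [  0.         325.1922621  207.431098  ]
 [  0.           0.           1.        ]] [[-7.26872869e-04 -9.62284490e-01 -2.72044173e-01  6.77861165e-02]
 [ 9.99999734e-01 -6.82027302e-04 -2.59400450e-04  5.21301748e-05]
 [ 6.40754771e-05 -2.72044289e-01  9.62284730e-01 -1.34093518e-01]
 [ 0.00000000e+00  0.00000000e+00  0.00000000e+00  1.00000000e+00]]
```

View pics/w1.png

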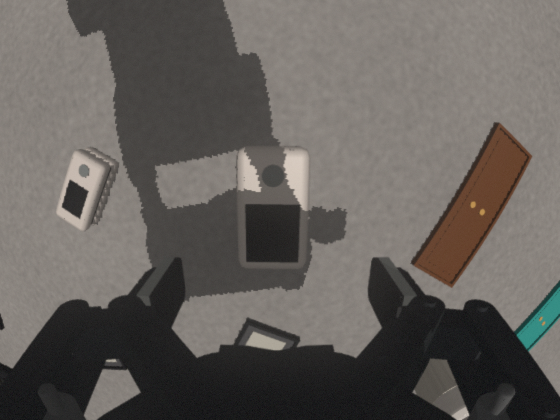

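The meter sits between the fingers, with its top face spanning about cols 238-308 and rows 147-268. I'll check its centre by ray.

```bash
cat > wr.py <<'E'
import numpy as np
def wpix(s,g,uv,z):
    K=g["mtx"];d=(np.array(uv,float)-K[:2,2])/K[0,0];r=np.hypot(*d)
    v=np.array([*(d/r*np.sin(r)),np.cos(r)])
    R=np.array(s["tcp_rot"]);Mt=np.array(g["mount"])
    o=np.array(s["tool_pos"])+R@Mt[:3,3]; w=R@Mt[:3,:3]@v
    return o+w*(z-o[2])/w[2]
E
python3 - <<'E'
from station import *;from wr import *
s=observe();g=grab_frame("wrist")
P=np.array([wpix(s,g,p,.022) for p in [(238,147),(308,147),(306,268),(238,268)]]);print(P.mean(0),np.diff(P,axis=0))
E
```

```text
[0.42667726 0.25479033 0.022     ] [[-0.01160165  0.04752124  0.        ]
 [ 0.0898576   0.02303359  0.        ]
 [ 0.01268744 -0.05133709  0.        ]]
```

```bash
python3 -m creep '[[0,-0.008,-0.15,0,0,0,1],[0,-0.008,-0.28,0,0,0,1],[0,-0.008,-0.36,0,0,0,1],[0,-0.008,-0.404,0,0,0,1],[0,-0.008,-0.404,0,0,0,1],[0,-0.008,-0.404,0,0,0,0],[0,-0.008,-0.404,0,0,0,0],[0,-0.008,-0.404,0,0,0,0],[0,-0.008,-0.404,0,0,0,0],[0,-0.008,-0.404,0,0,0,0],[0,-0.008,-0.404,0,0,0,0],[0,-0.008,-0.404,0,0,0,0],[0,-0.008,-0.404,0,0,0,0]]' 40
```

```text
t: 3.72
tool_pos: [0.4286, 0.2551, 0.0148]
tcp_rot: [[-0.971, -0.238, 0.002], [-0.238, 0.971, 0.001], [-0.002, 0.001, -1.0]]
ft_force: [-2.1, 1.4, 7.7]
width: 0.0525
grip_force: 42.9
```

```bash
python3 -m creep '[[0,0,0.06,0,0,0,0],[0,0,0.16,0,0,0,0],[0,0,0.26,0,0,0,0],[0.05,-0.08,0.3,0,0,-0.02,0],[0.1,-0.18,0.3,0,0,-0.06,0],[0.15,-0.28,0.3,0,0,-0.1,0],[0.2,-0.38,0.3,0,0,-0.14,0],[0.25,-0.48,0.3,0,0,-0.18,0],[0.3,-0.58,0.3,0,0,-0.22,0],[0.35,-0.68,0.3,0,0,-0.26,0],[0.4,-0.78,0.3,0,0,-0.284,0],[0.45,-0.88,0.3,0,0,-0.284,0],[0.5,-1,0.3,0,0,-0.284,0],[0.5,-1,0.3,0,0,-0.284,0],[0.5,-1,0.3,0,0,-0.284,0]]'; python3 -m creep '[[0.08,-0.1,0,0,0,0,0],[0.16,-0.2,0,0,0,0,0],[0.24,-0.3,0,0,0,0,0],[0.276,-0.4,0,0,0,0,0],[0.276,-0.4,0,0,0,0,0],[0.276,-0.4,0,0,0,0,0],[0.276,-0.4,0,0,0,0,0]]'
python3 - <<'E'
from station import *
import cv2
s=observe();g=grab_frame("wrist");print(s["t"],s["tool_pos"],s["tcp_rot"][:,1],s["width"],s["grip_force"])
cv2.imwrite("pics/w2.png",g["frame"][:,:,::-1])
E
```

```text
t: 4.97
tool_pos: [0.5534, 0.0031, 0.0886]
tcp_rot: [[-0.995, -0.095, 0.001], [-0.095, 0.995, -0.0], [-0.001, -0.0, -1.0]]
ft_force: [-0.5, 0.0, -1.9]
width: 0.0528
grip_force: 42.8
t: 5.55
tool_pos: [0.6212, -0.094, 0.0881]
tcp_rot: [[-0.995, -0.099, -0.001], [-0.099, 0.995, 0.001], [0.001, 0.001, -1.0]]
ft_force: [0.1, -0.2, -1.3]
width: 0.0532
grip_force: 42.8
5.55 [ 0.62122333 -0.09400088  0.08814414] [-0.09864349  0.99512229  0.00104774] 0.05322646786718937 42.83451855182648
```

View pics/w2.png

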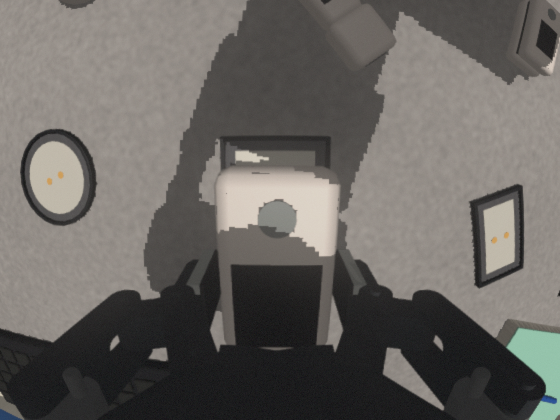

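The meter is held level. The dock's near rim shows at row 137, cols 220-331.

```bash
python3 - <<'E'
from station import *;from wr import *
s=observe();g=grab_frame("wrist")
a,b=[wpix(s,g,p,.007) for p in [(220,137),(331,137)]];m=(a+b)/2;print(a,b,np.linalg.norm(b-a));print("dock centre",m+.058*np.array([.995,.099,0]))
for z in (.09,.095):
  a,b=[wpix(s,g,p,z) for p in [(218,180),(338,180)]];m=(a+b)/2;print(np.linalg.norm(b-a));n=wpix(s,g,(278,167),z);print("meter c",n+.048*np.array([.995,.099,0]))
E
```

```text
[ 0.56955174 -0.13608751  0.007     ] [ 0.562302   -0.06266748  0.007     ] 0.07377710045482869
dock centre [ 0.62363687 -0.0936355   0.007     ]
0.05027217556481638
meter c [ 0.621543   -0.09273817  0.09      ]
0.048374237114681494
meter c [ 0.62079356 -0.09284672  0.095     ]
```

```bash
python3 -m creep '[[0.006,0,-0.1,0,0,0,0],[0.006,0,-0.18,0,0,0,0],[0.006,0,-0.24,0,0,0,0],[0.006,0,-0.265,0,0,0,0],[0.006,0,-0.275,0,0,0,0],[0.006,0,-0.278,0,0,0,0],[0.006,0,-0.278,0,0,0,0]]'
```

```text
t: 6.23
tool_pos: [0.6242, -0.0952, 0.0198]
tcp_rot: [[-0.995, -0.099, 0.002], [-0.099, 0.995, -0.0], [-0.002, -0.001, -1.0]]
ft_force: [-0.0, -0.3, -2.3]
width: 0.0528
grip_force: 42.8
```

```bash
python3 -m creep '[[-0.006,0,-0.004,0,0,0,0],[-0.006,0,-0.005,0,0,0,0],[-0.006,0,-0.005,0,0,0,0.8],[-0.006,0,-0.005,0,0,0,0.8],[-0.006,0,-0.005,0,0,0,1],[-0.006,0,-0.005,0,0,0,1],[-0.006,0,-0.005,0,0,0,1],[-0.006,0,-0.005,0,0,0,1],[-0.006,0,0.05,0,0,0,1],[-0.006,0,0.15,0,0,0,1],[-0.006,0,0.25,0,0,0,1],[-0.006,0,0.3,0,0,0,1],[-0.006,0,0.3,0,0,0,1]]'
```

```text
t: 7.32
tool_pos: [0.624, -0.0959, 0.0974]
tcp_rot: [[-0.995, -0.098, 0.006], [-0.098, 0.995, -0.002], [-0.006, -0.002, -1.0]]
ft_force: [0.6, -1.0, 0.3]
width: 0.0854
grip_force: 0.0
```

```bash
python3 -m creep '[[-0.1,0,0.02,0,0,0.2,1],[-0.25,0.02,0.02,0,0,0.45,1],[-0.4,0.04,0.02,0,0,0.7,1],[-0.55,0.04,0.02,0,0,0.9,1],[-0.66,0.04,0.02,0,0,1,1],[-0.66,0.04,0.02,0,0,1,1],[-0.66,0.04,0.02,0,0,1,1]]'; python3 -m creep '[[0,0,0,0,0,0.2,1],[0,0,0,0,0,0.35,1],[0,0,0,0,0,0.35,1],[0,0,0,0,0,0.35,1]]'
python3 - <<'E'
from station import *
import cv2
s=observe();g=grab_frame("wrist");print(s["t"],s["tool_pos"],s["tcp_rot"][:,1],s["q"])
cv2.imwrite("pics/w3.png",g["frame"][:,:,::-1])
E
```

```text
t: 7.9
tool_pos: [0.4559, -0.0853, 0.0984]
tcp_rot: [[-0.827, -0.562, -0.001], [-0.562, 0.827, 0.001], [0.001, 0.001, -1.0]]
ft_force: [0.3, 0.2, 0.1]
width: 0.0852
grip_force: 0.0
t: 8.23
tool_pos: [0.458, -0.0855, 0.0984]
tcp_rot: [[-0.718, -0.697, 0.0], [-0.697, 0.718, -0.0], [-0.0, -0.0, -1.0]]
ft_force: [-0.1, -0.6, -0.7]
width: 0.0854
grip_force: 0.0
8.2333 [ 0.45799603 -0.08554382  0.09844794] [-6.96509908e-01  7.17547150e-01 -1.89481349e-04] [-3.49424577e-01  4.11075596e-01  1.87081396e+00  1.03036203e-04
  8.59454798e-01 -2.69081022e+00]
```

View pics/w3.png

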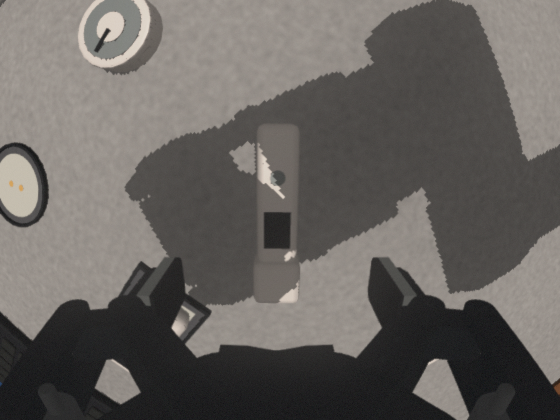

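The thermometer is vertical in the image, with its tail at (278,124) and its head at (277,303), between the fingers.

```bash
python3 - <<'E'
from station import *;from wr import *
s=observe();g=grab_frame("wrist")
a=wpix(s,g,(278,125),.024);b=wpix(s,g,(277,303),.026);print(a,b,(a+b)/2,np.linalg.norm(b-a),np.arctan2(*(b-a)[1::-1]))
E
```

```text
[ 0.41186191 -0.12911038  0.024     ] [ 0.50387401 -0.04066968  0.026     ] [ 0.45786796 -0.08489003  0.025     ] 0.1276400608925532 0.7656094625918525
```

Well aligned, so I descend 84 mm and grip.

```bash
python3 -m creep '[[0,0,-0.12,0,0,0,1],[0,0,-0.22,0,0,0,1],[0,0,-0.29,0,0,0,1],[0,0,-0.335,0,0,0,1],[0,0,-0.335,0,0,0,1],[0,0,-0.335,0,0,0,0],[0,0,-0.335,0,0,0,0],[0,0,-0.335,0,0,0,0],[0,0,-0.335,0,0,0,0],[0,0,-0.335,0,0,0,0],[0,0,-0.335,0,0,0,0],[0,0,-0.335,0,0,0,0],[0,0,-0.335,0,0,0,0],[0,0,-0.335,0,0,0,0],[0,0,-0.335,0,0,0,0]]' 40
```

```text
t: 9.58
tool_pos: [0.4576, -0.0856, 0.0159]
tcp_rot: [[-0.716, -0.698, 0.002], [-0.698, 0.716, -0.0], [-0.001, -0.002, -1.0]]
ft_force: [-0.7, 0.6, 4.8]
width: 0.0273
grip_force: 40.2
```

```bash
python3 -m creep '[[0,0,0.06,0,0,0,0],[0,0,0.16,0,0,0,0],[0,0,0.26,0,0,0,0],[0.05,0.08,0.3,0,0,-0.1,0],[0.1,0.18,0.3,0,0,-0.2,0],[0.15,0.28,0.3,0,0,-0.3,0],[0.2,0.38,0.3,0,0,-0.4,0],[0.25,0.48,0.3,0,0,-0.5,0],[0.3,0.58,0.3,0,0,-0.6,0],[0.35,0.68,0.3,0,0,-0.7,0],[0.4,0.78,0.3,0,0,-0.8,0],[0.4,0.88,0.3,0,0,-0.9,0],[0.4,1,0.3,0,0,-1,0],[0.4,1,0.3,0,0,-1,0],[0.4,1,0.3,0,0,-1,0]]'; python3 -m creep '[[0.08,0.1,0,0,0,-0.15,0],[0.16,0.2,0,0,0,-0.3,0],[0.228,0.3,0,0,0,-0.45,0],[0.228,0.42,0,0,0,-0.6,0],[0.228,0.42,0,0,0,-0.75,0],[0.228,0.42,0,0,0,-0.926,0],[0.228,0.42,0,0,0,-0.926,0],[0.228,0.42,0,0,0,-0.926,0]]'
python3 - <<'E'
from station import *
import cv2
s=observe();g=grab_frame("wrist");print(s["t"],s["tool_pos"],s["tcp_rot"][:,1],s["width"],s["grip_force"])
cv2.imwrite("pics/w4.png",g["frame"][:,:,::-1])
E
```

```text
t: 10.83
tool_pos: [0.5566, 0.166, 0.0899]
tcp_rot: [[-0.962, -0.273, -0.0], [-0.273, 0.962, -0.0], [0.0, 0.0, -1.0]]
ft_force: [-0.2, -0.3, -1.5]
width: 0.0272
grip_force: 39.7
t: 11.5
tool_pos: [0.6141, 0.2685, 0.0899]
tcp_rot: [[-0.982, 0.187, -0.0], [0.187, 0.982, -0.0], [0.0, -0.0, -1.0]]
ft_force: [0.2, 1.3, -0.3]
width: 0.0273
grip_force: 39.8
11.5 [0.61408812 0.26849209 0.08994206] [ 1.86798844e-01  9.82398098e-01 -4.11387792e-04] 0.027314127979149897 39.808189272880554
```

View pics/w4.png

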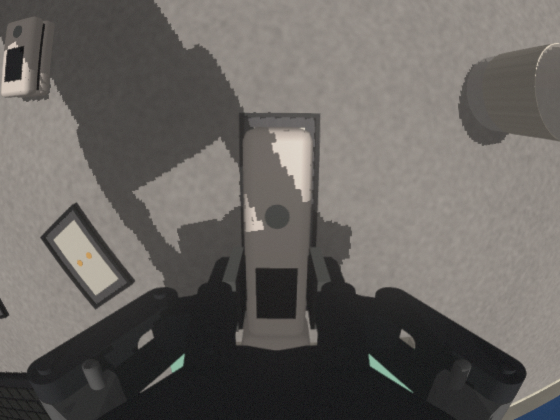

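The dock's near rim is at row 114, cols 240-320. The thermometer tail is at row 128, col 277.

```bash
python3 - <<'E'
from station import *;from wr import *
s=observe();g=grab_frame("wrist");u=np.array([.982,-.187,0])
a,b=[wpix(s,g,p,.007) for p in [(240,114),(320,114)]];print(np.linalg.norm(b-a),"dock",(a+b)/2+.075*u)
print("therm",wpix(s,g,(278,129),.097)+.065*u)
E
```

```text
0.05295768618364315 dock [0.61882669 0.27076321 0.007     ]
therm [0.61579512 0.26943809 0.097     ]
```

```bash
python3 -m creep '[[0.008,0.004,-0.1,0,0,0,0],[0.008,0.004,-0.18,0,0,0,0],[0.008,0.004,-0.24,0,0,0,0],[0.008,0.004,-0.265,0,0,0,0],[0.008,0.004,-0.275,0,0,0,0],[0.008,0.004,-0.279,0,0,0,0],[0.008,0.004,-0.281,0,0,0,0],[0.008,0.004,-0.281,0,0,0,0],[0.008,0.004,-0.281,0,0,0,0]]'
```

```text
t: 12.35
tool_pos: [0.6166, 0.2708, 0.0209]
tcp_rot: [[-0.982, 0.188, 0.002], [0.188, 0.982, 0.001], [-0.002, 0.001, -1.0]]
ft_force: [-0.2, 1.1, -1.1]
width: 0.0269
grip_force: 39.8
```

```bash
python3 -m creep '[[0,0,-0.004,0,0,0,0],[0,0,-0.005,0,0,0,0],[0,0,-0.005,0,0,0,0.5],[0,0,-0.005,0,0,0,0.8],[0,0,-0.005,0,0,0,1],[0,0,-0.005,0,0,0,1],[0,0,-0.005,0,0,0,1],[0,0,-0.005,0,0,0,1],[0,0,-0.005,0,0,0,1],[0,0,0.05,0,0,0,1],[0,0,0.15,0,0,0,1],[0,0,0.25,0,0,0,1],[0,0,0.3,0,0,0,1],[0,0,0.3,0,0,0,1]]'
```

```text
t: 13.52
tool_pos: [0.6181, 0.2713, 0.0994]
tcp_rot: [[-0.982, 0.189, 0.007], [0.189, 0.982, 0.002], [-0.007, 0.004, -1.0]]
ft_force: [0.6, 0.7, 0.1]
width: 0.0855
grip_force: 0.0
```

```bash
python3 -m creep '[[-0.1,-0.1,0,0,0,-0.146,1],[-0.2,-0.2,0,0,0,-0.146,1],[-0.3,-0.3,0,0,0,-0.146,1],[-0.4,-0.4,0,0,0,-0.146,1],[-0.5,-0.5,0,0,0,-0.146,1],[-0.6,-0.6,0,0,0,-0.146,1],[-0.676,-0.68,0,0,0,-0.146,1],[-0.676,-0.68,0,0,0,-0.146,1],[-0.676,-0.68,0,0,0,-0.146,1],[-0.676,-0.68,0,0,0,-0.146,1]]'
python3 - <<'E'
from station import *
import cv2
s=observe();g=grab_frame("wrist");print(s["t"],s["tool_pos"],s["tcp_rot"][:,1])
cv2.imwrite("pics/w5.png",g["frame"][:,:,::-1])
E
```

```text
t: 14.35
tool_pos: [0.4475, 0.1007, 0.0947]
tcp_rot: [[-0.966, 0.26, 0.001], [0.26, 0.966, 0.0], [-0.0, 0.0, -1.0]]
ft_force: [-0.1, 0.4, -0.6]
width: 0.0853
grip_force: 0.0
14.35 [0.44751155 0.10068954 0.09467806] [2.60280861e-01 9.65532875e-01 3.74198136e-04]
```

View pics/w5.png

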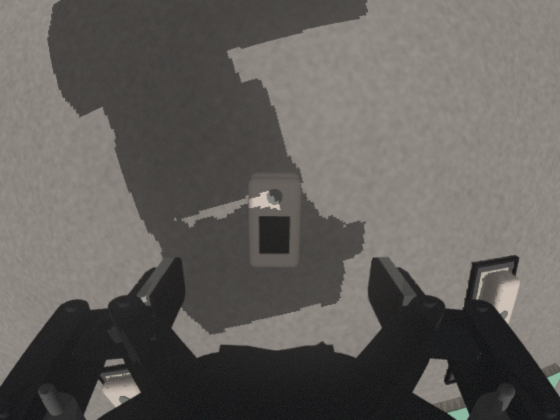

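The oximeter lies between the fingers, with its top at rows 175-267 and cols 249-299, aligned. I descend and grip.

```bash
python3 - <<'E'
from station import *;from wr import *
s=observe();g=grab_frame("wrist")
print(wpix(s,g,(274,177),.029),wpix(s,g,(274,267),.029))
E
python3 -m creep '[[0,0,-0.12,0,0,0,1],[0,0,-0.22,0,0,0,1],[0,0,-0.28,0,0,0,1],[0,0,-0.318,0,0,0,1],[0,0,-0.318,0,0,0,1],[0,0,-0.318,0,0,0,0],[0,0,-0.318,0,0,0,0],[0,0,-0.318,0,0,0,0],[0,0,-0.318,0,0,0,0],[0,0,-0.318,0,0,0,0],[0,0,-0.318,0,0,0,0],[0,0,-0.318,0,0,0,0],[0,0,-0.318,0,0,0,0],[0,0,-0.318,0,0,0,0],[0,0,-0.318,0,0,0,0]]' 30
```

```text
[0.41744126 0.10837681 0.029     ] [0.47717494 0.09214598 0.029     ]
t: 15.7
tool_pos: [0.4477, 0.1007, 0.0162]
tcp_rot: [[-0.966, 0.26, 0.002], [0.26, 0.966, 0.0], [-0.002, 0.001, -1.0]]
ft_force: [0.1, 0.5, 6.4]
width: 0.0336
grip_force: 30.8
```

```bash
python3 -m creep '[[0,0,0.06,0,0,0,0],[0,0,0.16,0,0,0,0],[0,0,0.26,0,0,0,0],[0.08,0,0.3,0,0,0.1,0],[0.18,0,0.3,0,0,0.25,0],[0.28,0,0.3,0,0,0.4,0],[0.38,0,0.3,0,0,0.55,0],[0.48,0,0.3,0,0,0.7,0],[0.58,0,0.3,0,0,0.85,0],[0.66,0,0.3,0,0,1,0],[0.696,0,0.3,0,0,1,0],[0.696,0,0.3,0,0,1,0]]'; python3 -m creep '[[0,0,0,0,0,0.15,0],[0,0,0,0,0,0.318,0],[0,0,0,0,0,0.318,0],[0,0,0,0,0,0.318,0],[0,0,0,0,0,0.318,0]]'
python3 - <<'E'
from station import *
import cv2
s=observe();g=grab_frame("wrist");print(s["t"],s["tool_pos"],s["tcp_rot"][:,1],s["width"],s["grip_force"])
cv2.imwrite("pics/w6.png",g["frame"][:,:,::-1])
E
```

```text
t: 16.7
tool_pos: [0.6227, 0.1003, 0.0901]
tcp_rot: [[-0.972, -0.234, 0.001], [-0.234, 0.972, 0.0], [-0.001, -0.0, -1.0]]
ft_force: [-1.0, -0.7, -1.7]
width: 0.0334
grip_force: 30.1
t: 17.12
tool_pos: [0.6205, 0.1007, 0.0904]
tcp_rot: [[-0.923, -0.384, -0.0], [-0.384, 0.923, 0.0], [0.0, 0.0, -1.0]]
ft_force: [-1.6, 0.2, -0.3]
width: 0.0332
grip_force: 30.1
17.1167 [0.62051821 0.1006588  0.09044682] [-3.83664732e-01  9.23472429e-01  2.16449603e-04] 0.03324480697381398 30.119491294026375
```

View pics/w6.png

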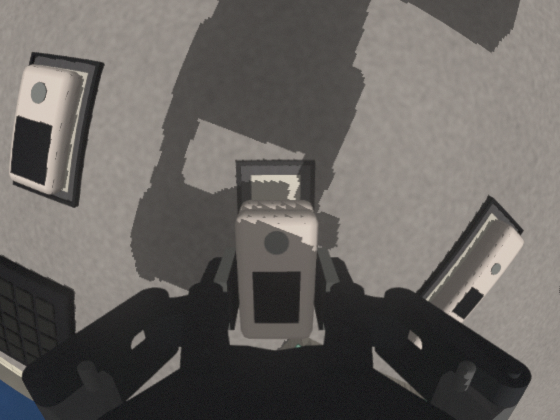

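The dock's near rim is at row 160, cols 236-315. The meter (left) and the thermometer (right) lie in their docks.

```bash
python3 - <<'E'
from station import *;from wr import *
s=observe();g=grab_frame("wrist");u=np.array([.923,.384,0])
a,b=[wpix(s,g,p,.007) for p in [(236,160),(315,160)]];print(np.linalg.norm(b-a),"dock",(a+b)/2+.041*u)
print("oxi",wpix(s,g,(277,205),.101)+.031*u)
E
```

```text
0.053366176854390664 dock [0.62216858 0.10065842 0.007     ]
oxi [0.61794613 0.09972037 0.101     ]
```

Down 70 mm with a 2 mm x correction, then release.

```bash
python3 -m creep '[[0.006,0.002,-0.1,0,0,0,0],[0.006,0.002,-0.18,0,0,0,0],[0.006,0.002,-0.24,0,0,0,0],[0.006,0.002,-0.265,0,0,0,0],[0.006,0.002,-0.275,0,0,0,0],[0.006,0.002,-0.28,0,0,0,0],[0.006,0.002,-0.283,0,0,0,0],[0.006,0.002,-0.283,0,0,0,0],[0.006,0.002,-0.283,0,0,0,0]]'
```

```text
t: 17.97
tool_pos: [0.6231, 0.1011, 0.0205]
tcp_rot: [[-0.923, -0.386, 0.002], [-0.386, 0.923, 0.0], [-0.002, -0.0, -1.0]]
ft_force: [0.3, -0.0, -0.2]
width: 0.0335
grip_force: 30.2
```

```bash
python3 -m creep '[[0,0,-0.003,0,0,0,0],[0,0,-0.004,0,0,0,0],[0,0,-0.004,0,0,0,0.5],[0,0,-0.004,0,0,0,0.8],[0,0,-0.004,0,0,0,1],[0,0,-0.004,0,0,0,1],[0,0,-0.004,0,0,0,1],[0,0,-0.004,0,0,0,1],[0,0,-0.004,0,0,0,1],[0,0,0.05,0,0,0,1],[0,0,0.15,0,0,0,1],[0,0,0.25,0,0,0,1],[0,0,0.3,0,0,0,1],[0,0,0.3,0,0,0,1]]'
python3 -m creep '[[-0.1,-0.1,0,0,0,-0.1,1],[-0.2,-0.2,0,0,0,-0.2,1],[-0.3,-0.3,0,0,0,-0.3,1],[-0.4,-0.4,0,0,0,-0.4,1],[-0.5,-0.5,0,0,0,-0.5,1],[-0.6,-0.6,0,0,0,-0.6,1],[-0.7,-0.7,0,0,0,-0.7,1],[-0.744,-0.8,0,0,0,-0.794,1],[-0.744,-0.9,0,0,0,-0.794,1],[-0.744,-1,0,0,0,-0.794,1],[-0.744,-1,0,0,0,-0.794,1]]'
python3 -m creep '[[0,-0.1,0,0,0,0,1],[0,-0.2,0,0,0,0,1],[0,-0.3,0,0,0,0,1],[0,-0.4,0,0,0,0,1],[0,-0.464,0,0,0,0,1],[0,-0.464,0,0,0,0,1],[0,-0.464,0,0,0,0,1],[0,-0.464,0,0,0,0,1]]'
python3 - <<'E'
from station import *
import cv2
s=observe();g=grab_frame("wrist");print(s["t"],s["tool_pos"],s["tcp_rot"][:,1],s["width"])
cv2.imwrite("pics/w7.png",g["frame"][:,:,::-1])
E
```

```text
t: 19.13
tool_pos: [0.6245, 0.1013, 0.0981]
tcp_rot: [[-0.922, -0.386, 0.006], [-0.386, 0.922, 0.0], [-0.006, -0.002, -1.0]]
ft_force: [0.5, 0.2, 0.2]
width: 0.0853
grip_force: 0.0
t: 20.05
tool_pos: [0.4365, -0.1525, 0.094]
tcp_rot: [[-1.0, 0.004, 0.001], [0.004, 1.0, -0.001], [-0.001, -0.001, -1.0]]
ft_force: [0.4, 0.3, 0.1]
width: 0.0854
grip_force: 0.0
t: 20.72
tool_pos: [0.4361, -0.2635, 0.094]
tcp_rot: [[-1.0, 0.001, -0.001], [0.001, 1.0, 0.002], [0.001, 0.002, -1.0]]
ft_force: [-0.3, 0.2, -0.1]
width: 0.0852
grip_force: 0.0
20.7167 [ 0.43613588 -0.26351662  0.09401875] [5.30670945e-04 9.99998634e-01 1.56519167e-03] 0.08515540534977661
```

View pics/w7.png

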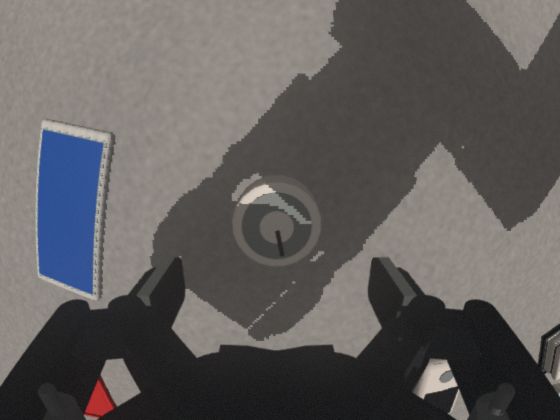

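The timer's top is centred near (277,222), midway between the fingers. The phone is well clear at (70,210).

```bash
python3 - <<'E'
from station import *;from wr import *
s=observe();g=grab_frame("wrist")
P=[wpix(s,g,p,.028) for p in [(277,177),(277,266),(233,222),(321,222)]];print(np.round(P,4),np.mean(P,0))
E
python3 -m creep '[[0,-0.004,-0.12,0,0,0,1],[0,-0.004,-0.22,0,0,0,1],[0,-0.004,-0.28,0,0,0,1],[0,-0.004,-0.318,0,0,0,1],[0,-0.004,-0.318,0,0,0,1],[0,-0.004,-0.318,0,0,0,0],[0,-0.004,-0.318,0,0,0,0],[0,-0.004,-0.318,0,0,0,0],[0,-0.004,-0.318,0,0,0,0],[0,-0.004,-0.318,0,0,0,0],[0,-0.004,-0.318,0,0,0,0],[0,-0.004,-0.318,0,0,0,0],[0,-0.004,-0.318,0,0,0,0]]' 40
```

```text
[[ 0.4052 -0.2625  0.028 ]
 [ 0.4665 -0.2625  0.028 ]
 [ 0.4349 -0.2912  0.028 ]
 [ 0.4349 -0.2338  0.028 ]] [ 0.43538936 -0.26248904  0.028     ]
t: 21.9
tool_pos: [0.4372, -0.2661, 0.0166]
tcp_rot: [[-1.0, 0.001, 0.002], [0.001, 1.0, -0.001], [-0.002, -0.001, -1.0]]
ft_force: [-0.2, 1.9, 6.2]
width: 0.0585
grip_force: 43.0
```

```bash
python3 -m creep '[[0,0,0.06,0,0,0,0],[0,0,0.16,0,0,0,0],[0,0,0.26,0,0,0,0],[0.08,0,0.3,0,0,0,0],[0.18,-0.01,0.3,0,0,0,0],[0.28,-0.02,0.3,0,0,0,0],[0.38,-0.03,0.3,0,0,0,0],[0.48,-0.04,0.3,0,0,0,0],[0.58,-0.04,0.3,0,0,0,0],[0.66,-0.04,0.3,0,0,0,0],[0.684,-0.04,0.3,0,0,0,0],[0.684,-0.04,0.3,0,0,0,0],[0.684,-0.04,0.3,0,0,0,0],[0.684,-0.04,0.3,0,0,0,0]]'
python3 - <<'E'
from station import *
import cv2
s=observe();g=grab_frame("wrist");print(s["t"],s["tool_pos"],s["tcp_rot"][:,1],s["width"],s["grip_force"])
cv2.imwrite("pics/w8.png",g["frame"][:,:,::-1])
E
```

```text
t: 23.07
tool_pos: [0.6063, -0.2759, 0.0901]
tcp_rot: [[-1.0, 0.001, -0.001], [0.001, 1.0, 0.0], [0.001, 0.0, -1.0]]
ft_force: [-0.7, 1.0, -1.2]
width: 0.0586
grip_force: 43.4
23.0667 [ 0.6062952  -0.27591897  0.09010436] [1.19862298e-03 9.99999173e-01 4.66166860e-04] 0.058575064388426835 43.42706322669983
```

View pics/w8.png

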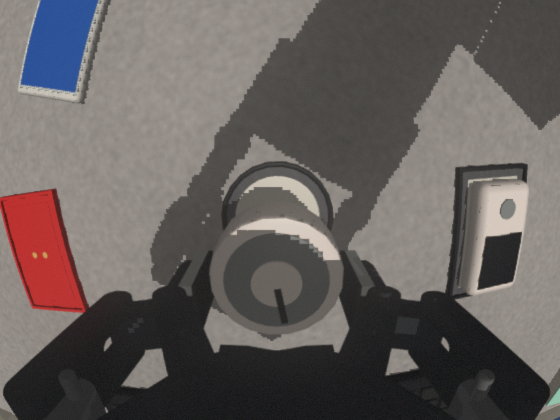

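The dock's near edge is at row 162, its sides at cols 222 and 333. The timer's top spans cols 211-344, and its near edge is around row 216.

```bash
python3 - <<'E'
from station import *;from wr import *
s=observe();g=grab_frame("wrist")
print("dock",wpix(s,g,(277,162),.007)+[.04,0,0],(wpix(s,g,(222,216),.007)+wpix(s,g,(333,216),.007))/2)
for r in (214,218): print("timer",wpix(s,g,(277,r),.0995)+[.03,0,0])
E
python3 -m creep '[[0.004,0,-0.1,0,0,0,0],[0.004,0,-0.18,0,0,0,0],[0.004,0,-0.24,0,0,0,0],[0.004,0,-0.265,0,0,0,0],[0.004,0,-0.27,0,0,0,0],[0.004,0,-0.27,0,0,0,0]]'
```

```text
dock [ 0.60818004 -0.27502221  0.007     ] [ 0.60621598 -0.27469888  0.007     ]
timer [ 0.60658771 -0.27532766  0.0995    ]
timer [ 0.60827222 -0.27533003  0.0995    ]
t: 23.67
tool_pos: [0.6084, -0.2762, 0.0229]
tcp_rot: [[-1.0, 0.001, 0.0], [0.001, 1.0, -0.0], [-0.0, -0.0, -1.0]]
ft_force: [0.2, -0.1, -1.9]
width: 0.058
grip_force: 43.6
```

```bash
python3 -m creep '[[0,0,-0.006,0,0,0,0],[0,0,-0.01,0,0,0,0],[0,0,-0.01,0,0,0,0],[0,0,-0.01,0,0,0,0.8],[0,0,-0.01,0,0,0,0.9],[0,0,-0.01,0,0,0,1],[0,0,-0.01,0,0,0,1],[0,0,-0.01,0,0,0,1],[0,0,-0.01,0,0,0,1],[0,0,0.05,0,0,0,1],[0,0,0.15,0,0,0,1],[0,0,0.25,0,0,0,1],[0,0,0.35,0,0,0,1],[-0.1,0,0.5,0,0,0,1],[-0.25,0,0.6,0,0,0,1],[-0.4,0,0.6,0,0,0,1],[-0.55,0,0.6,0,0,0,1],[-0.7,0,0.6,0,0,0,1],[-0.7,0,0.6,0,0,0,1],[-0.7,0,0.6,0,0,0,1]]'
python3 - <<'E'
from station import *
import cv2
from meas import *
s=observe();g=grab_frame("top");print(s["t"],s["tool_pos"],s["width"])
img=np.ascontiguousarray(g["frame"][:,:,::-1]);K=g["mtx"];T=g["cam_to_world"]
for n,rc in dict(thermometer=(185,213),meter=(184,338),oximeter=(184,272),timer=(189,399)).items():
    M2=img.copy(); 
    for d in [n,'dock_'+n]:
        try: v,i=fit(img,d,rc,K,T,z0=0 if 'dock' in d else .004); print(d,v.round(4),round(i,3))
        except Exception as e: print(d,e)
t=img[150:220,180:430];cv2.imwrite("pics/end.png",cv2.resize(t,(800,224),interpolation=cv2.INTER_CUBIC))
E
```

```text
t: 25.33
tool_pos: [0.432, -0.2759, 0.1731]
tcp_rot: [[-1.0, 0.003, 0.0], [0.003, 1.0, -0.0], [-0.0, -0.0, -1.0]]
ft_force: [0.3, -0.4, 1.1]
width: 0.0855
grip_force: 0.0
25.3333 [ 0.43203142 -0.27591429  0.17313901] 0.08549087217463752
thermometer [0.6155 0.2698 2.988 ] 0.925
dock_thermometer [0.6154 0.2693 2.9544] 0.269
meter [ 0.6198 -0.0945  3.2151] 0.921
dock_meter [ 0.6208 -0.0946  0.0951] 0.957
oximeter [0.62   0.1007 0.3694] 0.911
dock_oximeter [ 0.6486  0.2629 -0.1872] 0.206
timer [ 0.6068 -0.2764  0.0663] 0.894
dock_timer [ 0.2684 -0.2246  0.0088] 0.029
```

View pics/end.png

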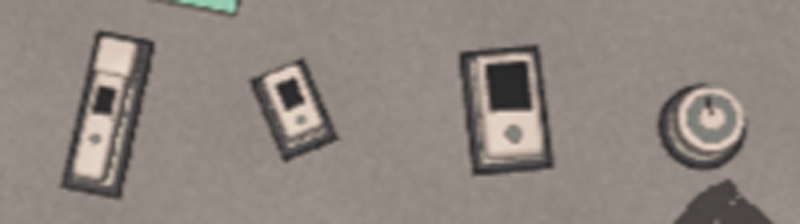

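All four devices lie within about 2 mm of their dock centres, screens and dial up, and the gripper is clear.

```bash
python3 -c "
from station import hand_in
print(hand_in())"
```

```text
the job is handed in; nothing more can be done
None
```

I put the thermometer, meter, timer and oximeter in their matching docks, each within about 2 mm of centre by the final top view, without touching the phone or gel bottle, and handed the job in at about 25 s; no verdict was returned.

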